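# Turn the fruit carousel to the strawberries

### The job

With a fingertip against the rim, push the flower-shaped fruit carousel round, gently and without whirling it, until the dish of strawberries is at the front, squarely facing the dessert plate, then take the hand away and leave the carousel at rest. The dishes and the cup of picks ride round untouched on the platter, and the plates and the pack of wipes stay where they are.

Things in the scene. Friction and masses are not known exactly. Their poses are not given: they have to be found in the camera images.
- mat: dark grey rubber counter mat, 540 x 360 x 4 mm, fixed on the blue table. Origin: on the table surface exactly under the carousel's axis. Its -x axis is the FRONT: from the carousel's axis along the mat's middle line to the centre of the dessert plate (mat: 355 mm that way, 185 mm the other way, 180 mm to each side).
- carousel: fruit carousel: a fixed round black foot (170 mm wide) with steel bearing, carrying a light bamboo platter that turns about the vertical axis through this origin (centre of the foot's underside, 4 mm above the table). The platter's rim is 20 mm thick, its underside 34 mm and its top 54 mm above this origin, with free space below it outside the foot.
- hollow (a point): turns with the platter, a flower of five round petals, radius 82 mm, centres 85 mm from the axis, 72 deg apart; outermost rim 167 mm from the axis. Between petals the rim has five hollows for a finger, mouth 100 mm wide, bottom 134 mm from the axis. This point: bottom of one hollow, at half the rim's thickness (48 mm above the table); the others every 72 deg round, petals half-way between.
- platter (a joint): turn of the platter on its foot in rad, growing anticlockwise seen from above, 0 at the start; it turns both ways for more than a full turn, with a bearing friction of about 0.12 N m (0.8 N at the rim), so that it stops soon after the push ends.
- strawberries: small white ramekin (68 mm wide, 30 mm tall) heaped to about 38 mm with red strawberries with green leaves, 140 g. One of five such dishes standing loose on the platter, one in the middle of each petal, 85 mm from the axis. Origin: centre of its underside, on the platter's top, 58 mm above the table.
- melon: like the dish of strawberries, but filled with orange melon balls; stands loose in the middle of another petal. Origin: centre of its underside. Not to be touched; it rides round with the platter.
- grapes: like the dish of strawberries, but filled with dark purple grapes; stands loose in the middle of another petal. Origin: centre of its underside. Not to be touched; it rides round with the platter.
- mango: like the dish of strawberries, but filled with yellow mango cubes; stands loose in the middle of another petal. Origin: centre of its underside. Not to be touched; it rides round with the platter.
- kiwi: like the dish of strawberries, but filled with green kiwi slices; stands loose in the middle of another petal. Origin: centre of its underside. Not to be touched; it rides round with the platter.
- picks: blue ceramic cup, 48 mm wide and 45 mm tall, with bamboo fruit picks up to 80 mm high, standing loose at the centre of the platter. Origin: centre of its underside. Not to be touched.
- plate: white dessert plate, 150 mm wide and 16 mm high, with a few fruit pieces up to 27 mm above its underside; stands loose on the mat, its centre about 257 mm from the carousel's axis towards the front. Origin: centre of its underside. To stay where it is.
- fruit_plate: white plate, 220 mm wide, with a yellow papaya and a a crescent melon slice (up to 85 mm high), at the left of the table. Origin: centre of its underside. To stay where it is.
- wipes: black soft-cornered pack of wipes with a white flap, 100 x 200 x 55 mm, at the right of the table. Origin: centre of its underside. To stay where it is.
Not all that is in view belongs to the job. What is shaped like the strawberries but pink is not meant.

How it is judged:
By the outcome, as a careful person would: the job done as asked, in the order asked, and still so for the second after the job is handed in, with the robot touching nothing.
It also fails if it takes over 58 s, if anything falls off the work surface, if the arm or the gripper's body presses on something with over 40 N, if the wrist force passes 120 N, or if a joint passes its speed limit or range.

### The arm

A 6-joint arm with a two-finger parallel gripper is mounted at the origin on the work surface. World frame = base frame: x ahead of the robot, y to its left, z up, the work surface at z = 0. Lengths are in m, angles in rad, forces in N, time in s.
With the tool pointing down it reaches from about 0.25 to 0.775 m from the base axis. Payload 4 kg.
Tool frame: the origin (TCP) lies midway between the tips of the shut fingers; the grasp point (between the pads) lies 19 mm behind it (robot.tcp_to_grasp is the distance from the TCP to the grasp point, in m); x points along the fingers, y is the direction in which the jaws open and shut, and the axes are right-handed (so a half turn about x gives the same grasp; the last joint's range is limited). The gripper opens to 94 mm and grips with 3 to 60 N. Pads are 16 mm wide; open, the fingers measure 119 mm over their backs; the gripper's body (75 mm by 177 mm) begins 78 mm behind the grasp point.
Start: joints at [1.209, 0.087, 1.371, -0, 1.684, -0.103], TCP at [0.141, 0.532, 0.206] pointing down, gripper open.
Joint ranges: [-3.1, 3.1], [-0.76, 2.03], [0.27, 2.55], [-1.08, 4.22], [0.17, 2.65], [-2.57, 2.57]. Speed limits (rad/s): [2.79, 2.79, 3.14, 3.14, 3.14, 3.14].

### API

Orientations are given as [roll, pitch, yaw] about the fixed x, y, z axes, in that order (R = Rz(yaw) Ry(pitch) Rx(roll)).
In Python, from bench import robot gives the robot as it stands.
- The arm moves only by the tool send_rows, never from a script. Its argument "increments" is a list of rows, each a list of 5 numbers: the opening, from -1 (shut) to 1 (fully open), so that 0 is half open, then the shift along the tool's x, y, z in m, then the turn about the tool's x in rad. In form: [[hand, tx, ty, tz, roll], ...]. A call has 1 to 5 rows; each row is the pose to reach, as a shift and turn from the pose commanded when the call began, along the tool's axes at that moment; what a row does not reach only later rows make up. A row lasts 1/12 s, in which the tool goes at most 41.7 mm and 7.16 degrees, less where a joint would pass 70% of its speed; a pose out of reach is approached as far as the arm can. A call with a gripper value outside its range is refused whole. The fingers move at their own pace and stop on an object; the grip force is fixed at half the most. Time passes only in rows, so rows that repeat a pose let the fingers close. It gives the time, the measured TCP pose, the force and the opening at its end, in the units of the state.
- robot.get_obs(): the state, without advancing time (a new reading comes with each control period).
- robot.snapshot(name): name is "scene" or "top" or "wrist"; returns a dict with "image" (480x640x3 uint8, red, green, blue), "intrinsics" (3x3 intrinsics, pixels), "k1" (the pictures are not rectified: a ray, as slopes to the right and down, at radius r is drawn at 1 + k1 r^2 times it, then the intrinsics apply), "world_from_camera" (4x4, takes a point from camera to world coordinates). Camera axes: x right, y down, z forward; pixel columns grow to the right and rows downward; lengths in m; the calibration is good to about 2 mm. A picture is of the moment at which its call begins. There is no depth.
- robot.close_job(): hands the job in, once; it reports no verdict.
The state is a dict: "time": time; "joint_positions": joint angles; "qvel": joint speeds; "joint_torque": joint torques, N m; "tool_pos": TCP position; "ee_rot": TCP orientation; "wrist_force": force on the tool from outside, world axes, zero at the start; "wrist_torque": the same for the moment, N m; "width": finger opening in m.
Only numpy, scipy, OpenCV 4.12 (cv2) and the standard library are available. Lean on these libraries where they do the work, as an engineer would, in place of code of your own. Each camera call takes 0.05 s, during which the arm holds its last target.

## Working session

There is one attempt and no reset: what is moved stays moved. The work goes in short steps, Python scripts to look and compute and a tool call to move; the robot and the scene stay as the last step left them, time stands still between calls to the robot, and variables do not carry over. Pictures are saved under pics/ and viewed, and the job is handed in when it is done.

Besides the shell and the picture viewer there is one more tool, called after "Request:" as name([rows], argument=value, ...), one row to a line, values as JSON. send_rows: Moves the arm, as the interface text tells. Its arguments: {"type":"object","properties":{"increments":{"type":"array"}},"required":["increments"]}

```bash
mkdir -p pics; ls; python3 - <<'E'
from bench import robot
import cv2
o=robot.get_obs();print(o)
for n in("scene","top"):
    s=robot.snapshot(n);cv2.imwrite(f"pics/{n}0.png",s["image"][:,:,::-1]);print(n,s["intrinsics"],s["k1"],s["world_from_camera"])
E
```

```text
pics
{'time': 0.0, 'joint_positions': array([ 1.20888383e+00,  8.79590246e-02,  1.37223241e+00, -2.44990792e-05,
        1.68361218e+00, -1.03099200e-01]), 'qvel': array([-0.00051452, -0.00083748, -0.00014128,  0.00115461, -0.00133222,
        0.00036072]), 'joint_torque': array([ 1.02008100e-03, -3.40192723e+01, -3.02426398e+01,  7.17441039e-02,
        3.33667151e-02, -1.93486057e-04]), 'tool_pos': array([0.14058029, 0.53116226, 0.20431308]), 'ee_rot': array([-1.66288292,  1.56858523, -1.92169895]), 'wrist_force': array([ 0.32259123, -0.50289096,  1.31270389]), 'wrist_torque': array([ 0.05793307, -0.00796537,  0.01745857]), 'width': 0.09363766420974692}
scene [[464.40295823   0.         319.98271356]
 [  0.         464.40295823 240.19510675]
 [  0.           0.           1.        ]] -0.08215682726277461 [[-8.52184717e-02  6.64180428e-01 -7.42699247e-01  1.38543859e+00]
 [ 9.96362000e-01  5.62384369e-02 -6.40312724e-02  8.40951745e-02]
 [-7.60073174e-04 -7.45453954e-01 -6.66556693e-01  7.95389492e-01]
 [ 0.00000000e+00  0.00000000e+00  0.00000000e+00  1.00000000e+00]]
top [[568.28735572   0.         315.4110002 ]
 [  0.         568.28735572 236.38730143]
 [  0.           0.           1.        ]] -0.1296110298886667 [[ 5.00855454e-03 -9.92608460e-01  1.21257409e-01  3.81150361e-01]
 [-9.99880085e-01 -3.19415366e-03  1.51529709e-02  1.37440006e-03]
 [-1.46536524e-02 -1.21318763e-01 -9.92505430e-01  1.44708449e+00]
 [ 0.00000000e+00  0.00000000e+00  0.00000000e+00  1.00000000e+00]]
```

View pics/top0.png

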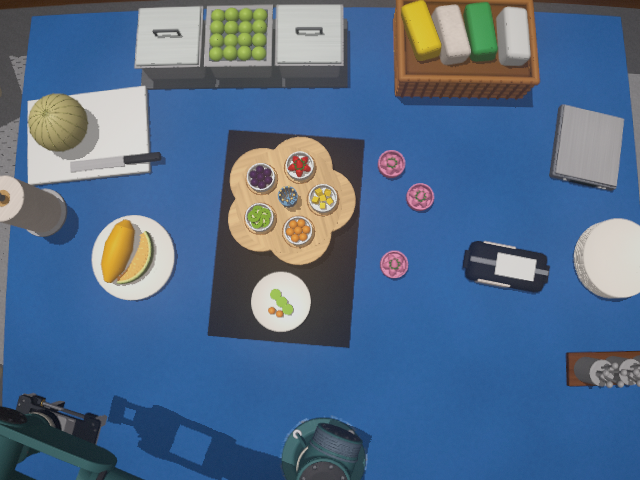

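View pics/scene0.png

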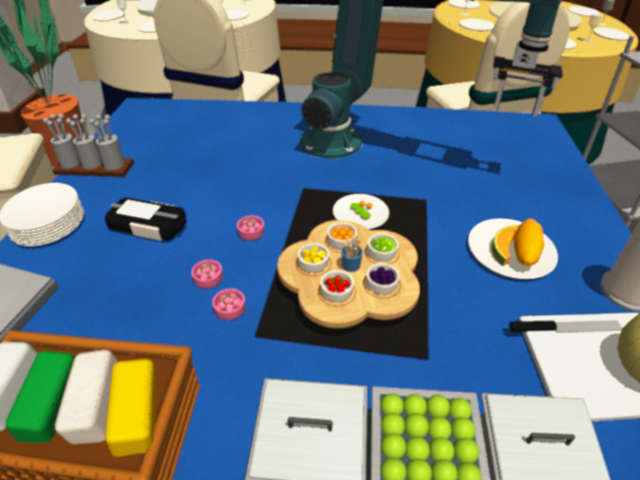

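Top view: the strawberries (red) are in the ramekin at about (299,166) on the far petal. The pink dishes at (391,164), (420,197) and (394,264) are decoys on the table. The plate is at (281,302). I'll enlarge to confirm and measure.

```bash
cat > h.py <<'E'
import numpy as np, cv2
def px2w(s,u,v,z):
    K=s["intrinsics"];k1=s["k1"];T=s["world_from_camera"]
    d=np.array([(u-K[0,2])/K[0,0],(v-K[1,2])/K[1,1]])
    p=d.copy()
    for _ in range(30): p=d/(1+k1*(p@p))
    r=T[:3,:3]@np.array([p[0],p[1],1]);t=T[:3,3]
    return t+r*(z-t[2])/r[2]
def w2px(s,P):
    K=s["intrinsics"];T=s["world_from_camera"]
    c=T[:3,:3].T@(np.asarray(P)-T[:3,3]);p=c[:2]/c[2];p=p*(1+s["k1"]*(p@p))
    return np.array([K[0,0]*p[0]+K[0,2],K[1,1]*p[1]+K[1,2]])
E
python3 - <<'E'
import cv2
a=cv2.imread("pics/top0.png")[120:360,200:370]
cv2.imwrite("pics/c0.png",cv2.resize(a,None,fx=2.5,fy=2.5,interpolation=cv2.INTER_CUBIC))
a=cv2.imread("pics/scene0.png")[180:360,255:435]
cv2.imwrite("pics/c1.png",cv2.resize(a,None,fx=3.3,fy=3.3,interpolation=cv2.INTER_CUBIC))
E
```

```text
(no output)
```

View pics/c0.png

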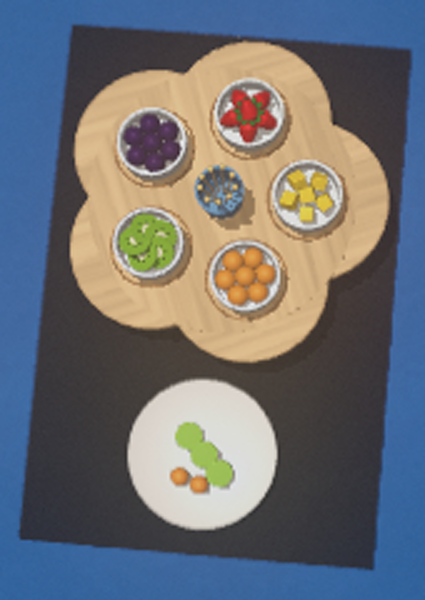

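View pics/c1.png

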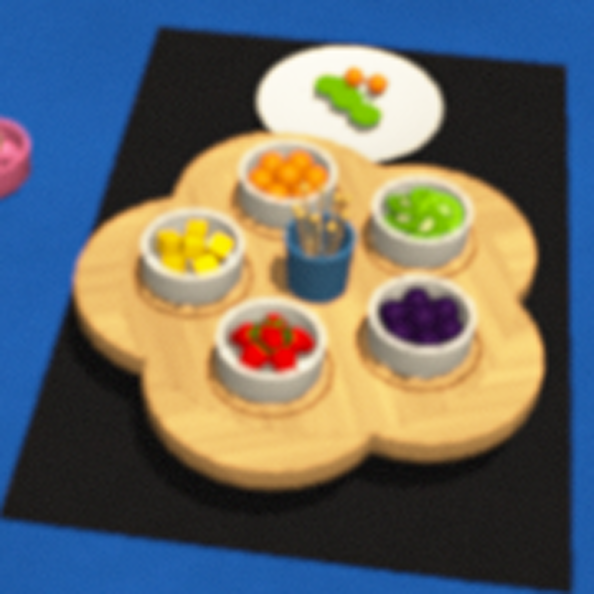

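The crop confirms strawberries, red with green leaves, at crop (250,117), which is px (300,167). Next, a metric fit.

```bash
cat > fit.py <<'E'
import numpy as np, cv2
from h import *
from scipy.optimize import least_squares
def flower_r(th):  # outline radius at angle relative to a petal centre
    t=(th+np.pi/5)%(2*np.pi/5)-np.pi/5
    return .085*np.cos(t)+np.sqrt(.082**2-(.085*np.sin(t))**2)
def platter(s,seed,ztop=.058):
    """fit the outline of the bamboo top; returns cx,cy,petal phase"""
    im=s["image"].astype(int);R,G,B=im[...,0],im[...,1],im[...,2]
    m=((R>110)&(R-B>25)).astype(np.uint8)
    u0,v0=seed
    m=cv2.morphologyEx(m,cv2.MORPH_CLOSE,np.ones((3,3)))
    n,l,st,c=cv2.connectedComponentsWithStats(m)
    k=max(range(1,n),key=lambda i: st[i,4] if st[i,0]<=u0<st[i,0]+st[i,2] and st[i,1]<=v0<st[i,1]+st[i,3] else 0)
    cs,_=cv2.findContours((l==k).astype(np.uint8),cv2.RETR_EXTERNAL,cv2.CHAIN_APPROX_NONE)
    ct=max(cs,key=cv2.contourArea)[:,0,:]
    P=np.array([px2w(s,u,v,ztop)[:2] for u,v in ct])
    c0=P.mean(0)
    def f(p):
        d=P-p[:2];return np.hypot(*d.T)-flower_r(np.arctan2(d[:,1],d[:,0])-p[2])-p[3]
    best=min((least_squares(f,[*c0,a,0],loss="soft_l1",f_scale=.002) for a in np.arange(0,1.25,.2)),key=lambda r:r.cost)
    return best.x,np.sqrt(np.median(best.fun**2)),len(P)
def circ(s,mask,z):
    pass
E
python3 - <<'E'
from fit import *
from bench import robot
s=robot.snapshot("top")
w=lambda cx,cy,z:px2w(s,200+cx/2.5,120+cy/2.5,z)[:2]
c=[w(*p,.004) for p in((73,25),(411,50),(373,569),(20,539))]
print("mat",np.round(c,4),[np.linalg.norm(c[i]-c[(i+1)%4]).round(4) for i in range(4)])
ax=(c[0]+c[1]-c[2]-c[3]);ax/=np.linalg.norm(ax);print("matyaw",np.degrees(np.arctan2(ax[1],ax[0])))
side=(c[0]-c[1]+c[3]-c[2]);print(np.degrees(np.arctan2(side[1],side[0]))-90)
mid=sum(c)/4; O=mid+ax*0.085; print("origin by mat",O)
pl=w(203,454,.018);print("plate",pl,np.linalg.norm(pl-O), np.degrees(np.arctan2(*(O-pl)[::-1])))
D={n:w(*p,.088) for n,p in dict(straw=(250,117),grapes=(154,146),kiwi=(150,245),melon=(246,278),mango=(308,199)).items()}
Cc=sum(D.values())/5;print("dish centroid",Cc)
for n,p in D.items(): print(n,p.round(4),np.linalg.norm(p-Cc).round(4),np.degrees(np.arctan2(*(p-Cc)[::-1])).round(2))
x,e,n=platter(s,(280,225));print("platter",x[:2],np.degrees(x[2])%72,x[3],e,n)
s2=robot.snapshot("scene")
x,e,n=platter(s2,(345,270));print("platter scene",x[:2],np.degrees(x[2])%72,x[3],e,n)
E
```

```text
mat [[ 0.8402  0.2529]
 [ 0.8125 -0.1038]
 [ 0.2765 -0.0628]
 [ 0.3033  0.2943]] [np.float64(0.3578), np.float64(0.5375), np.float64(0.3581), np.float64(0.5385)]
matyaw -4.390348022607676
-4.373478970314494
origin by mat [0.642888   0.08864384]
plate [0.39081549 0.10811865] 0.25282368843787273 -4.417824193630667
dish centroid [0.63950958 0.08783012]
straw [0.719  0.0608] 0.084 -18.79
grapes [0.6899 0.1547] 0.0837 53.0
kiwi [0.5917 0.1568] 0.0839 124.73
melon [0.5597 0.0633] 0.0835 -162.89
mango [0.6373 0.0036] 0.0842 -91.5
platter [0.64412708 0.09033556] 53.09617499528876 -0.001523242735366151 0.0005524920831623066 372
platter scene [0.634802   0.09229696] 42.353392425461465 0.010159858379267963 0.01713545896943277 549
```

```bash
python3 - <<'E'
from h import *
from bench import robot
from scipy.spatial.transform import Rotation as Ro
o=robot.get_obs();R=Ro.from_euler("xyz",o["ee_rot"]).as_matrix();print(R.round(4));print(o["tool_pos"],o["time"])
print([a for a in dir(robot) if a[0]!='_'])
a=np.radians(-54.9)
print(np.array([.6435,.0897])+.155*np.array([np.cos(a),np.sin(a)]))
s=robot.snapshot("wrist");cv2.imwrite("pics/w0.png",s["image"][:,:,::-1])
E
```

```text
[[-5.000e-04  2.559e-01  9.667e-01]
 [-1.300e-03  9.667e-01 -2.559e-01]
 [-1.000e+00 -1.400e-03 -1.000e-04]]
[0.14065254 0.53136513 0.20475523] 0.2
['IKError', 'close_job', 'get_obs', 'snapshot', 'tcp_to_grasp']
[ 0.73262581 -0.03711321]
```

View pics/w0.png

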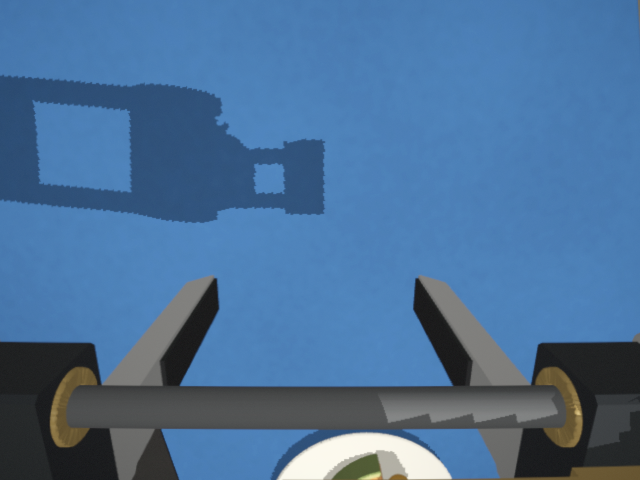

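Request:
send_rows([
  [-1,0,-0.013,0.024,0],
  [-1,0,-0.026,0.048,0],
  [-1,0,-0.04,0.072,0],
  [-1,0,-0.053,0.096,0],
  [-1,0,-0.066,0.12,0],
])

```text
time: 0.67
tool_pos: [0.2405, 0.4362, 0.2054]
ee_rot: [-1.244, 1.571, -1.503]
wrist_force: [0.6, -0.1, 0.3]
width: 0.0641
```

Request:
send_rows([
  [-1,0,-0.013,0.024,0],
  [-1,0,-0.026,0.048,0],
  [-1,0,-0.04,0.072,0],
  [-1,0,-0.053,0.096,0],
  [-1,0,-0.066,0.12,0],
])

```text
time: 1.08
tool_pos: [0.3397, 0.3416, 0.2055]
ee_rot: [1.33, 1.571, 1.071]
wrist_force: [0.1, 0.1, 0.7]
width: 0.0308
```

Request:
send_rows([
  [-1,0,-0.013,0.024,0],
  [-1,0,-0.026,0.048,0],
  [-1,0,-0.04,0.072,0],
  [-1,0,-0.053,0.096,0],
  [-1,0,-0.066,0.12,0],
])

```text
time: 1.5
tool_pos: [0.4389, 0.247, 0.2055]
ee_rot: [1.559, 1.571, 1.3]
wrist_force: [0.2, 0.5, 0.2]
width: 0.0005
```

Request:
send_rows([
  [-1,0,-0.014,0.025,0],
  [-1,0,-0.028,0.05,0],
  [-1,0,-0.042,0.074,0],
  [-1,0,-0.056,0.099,0],
  [-1,0,-0.07,0.124,0],
])

```text
time: 1.92
tool_pos: [0.5408, 0.1476, 0.2053]
ee_rot: [2.6, 1.571, 2.341]
wrist_force: [-0.0, 0.7, -0.5]
width: 0.0005
```

Request:
send_rows([
  [-1,0,-0.014,0.025,0],
  [-1,0,-0.028,0.05,0],
  [-1,0,-0.042,0.074,0],
  [-1,0,-0.056,0.099,0],
  [-1,0,-0.07,0.124,0],
])

```text
time: 2.33
tool_pos: [0.6428, 0.0483, 0.2052]
ee_rot: [2.965, 1.57, 2.706]
wrist_force: [-0.1, -0.7, -0.2]
width: 0.0003
```

Request:
send_rows([
  [-1,0,-0.014,0.024,-0.09],
  [-1,0,-0.028,0.048,-0.18],
  [-1,0,-0.042,0.072,-0.27],
  [-1,0,-0.056,0.096,-0.36],
  [-1,0,-0.066,0.116,-0.45],
])

```text
time: 2.75
tool_pos: [0.7382, -0.0461, 0.2047]
ee_rot: [-2.996, 1.57, -2.801]
wrist_force: [0.6, 0.6, 0.0]
width: -0.0
```

Request:
send_rows([
  [-1,0,0,0,-0.09],
  [-1,0,0,0,-0.18],
  [-1,0,0,0,-0.27],
  [-1,0,0,0,-0.36],
  [-1,0,0,0,-0.421],
])

```text
time: 3.17
tool_pos: [0.7373, -0.0443, 0.2049]
ee_rot: [2.242, 1.57, 2.858]
wrist_force: [0.6, 0.1, -0.1]
width: 0.0001
```

```bash
cat > st.py <<'E'
from fit import *
from bench import robot
from scipy.spatial.transform import Rotation as Ro
C=np.array([.6437,.0897])
def st():
    o=robot.get_obs();R=Ro.from_euler("xyz",o["ee_rot"]).as_matrix();p=o["tool_pos"];d=p[:2]-C
    print("t",o["time"],"p",p.round(4),"yaw_y",np.degrees(np.arctan2(R[1,1],R[0,1])).round(2),"down",R[:,0].round(3),"r",np.hypot(*d).round(4),"a",np.degrees(np.arctan2(d[1],d[0])).round(2),"q",o["joint_positions"].round(2),"F",o["wrist_force"].round(2))
    return o,R
E
python3 - <<'E'
from st import *
st()
for n in("top","scene"):
    s=robot.snapshot(n);cv2.imwrite(f"pics/{n}1.png",s["image"][:,:,::-1])
E
```

```text
t 3.1667 p [ 0.7373 -0.0443  0.2049] yaw_y 125.29 down [-0.001  0.    -1.   ] r 0.1634 a -55.06 q [-0.14  0.53  0.81  0.    1.8  -2.32] F [ 0.56  0.1  -0.12]
```

View pics/scene1.png

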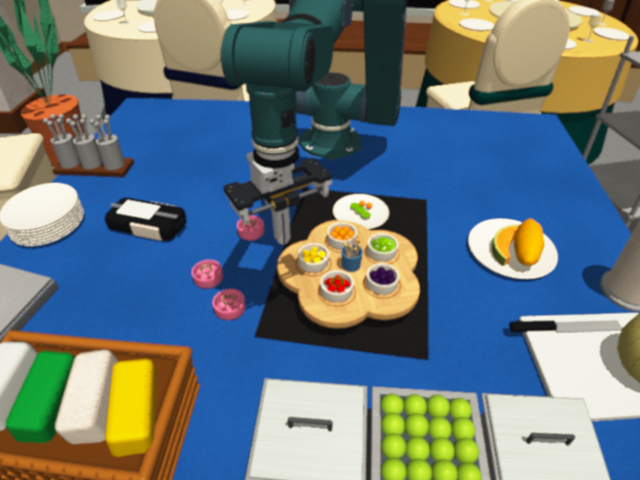

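View pics/top1.png

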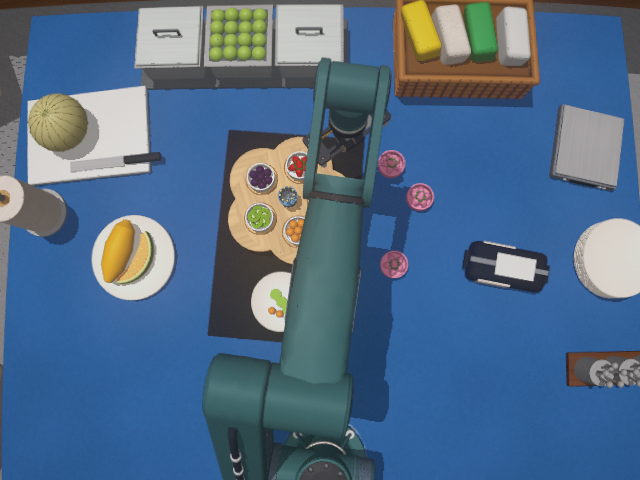

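Request:
send_rows([
  [-1,0.016,0,0,0],
  [-1,0.032,0,0,0],
  [-1,0.048,0,0,0],
  [-1,0.064,0,0,0],
  [-1,0.08,0,0,0],
])

```text
time: 3.68
tool_pos: [0.7371, -0.0441, 0.1245]
ee_rot: [2.055, 1.57, 2.666]
wrist_force: [-0.6, -0.8, 1.1]
width: 0.0007
```

Request:
send_rows([
  [-1,0.01,0,0,0],
  [-1,0.02,0,0,0],
  [-1,0.03,0,0,0],
  [-1,0.04,0,0,0],
  [-1,0.05,0,0,0],
])

```text
time: 4.1
tool_pos: [0.7376, -0.0441, 0.0753]
ee_rot: [-0.659, 1.57, -0.047]
wrist_force: [-0.2, 0.1, -0.3]
width: 0.0006
```

Request:
send_rows([
  [-1,0.007,0,0,0],
  [-1,0.014,0,0,0],
  [-1,0.021,0,0,0],
  [-1,0.028,0,0,0],
  [-1,0.033,0,0,0],
])

```text
time: 4.52
tool_pos: [0.7371, -0.0441, 0.0416]
ee_rot: [2.115, 1.57, 2.727]
wrist_force: [-0.4, -0.8, 0.5]
width: 0.0004
```

```bash
python3 - <<'E'
from st import *
st()
s=robot.snapshot("scene");cv2.imwrite("pics/c2.png",cv2.resize(s["image"][160:340,200:440,::-1],None,fx=3.2,fy=3.2,interpolation=cv2.INTER_CUBIC))
E
```

```text
t 4.5167 p [ 0.7371 -0.0441  0.0416] yaw_y 125.07 down [-0.  0. -1.] r 0.1632 a -55.07 q [-0.14  0.58  1.07  0.    1.5  -2.32] F [-0.38 -0.78  0.53]
```

View pics/c2.png

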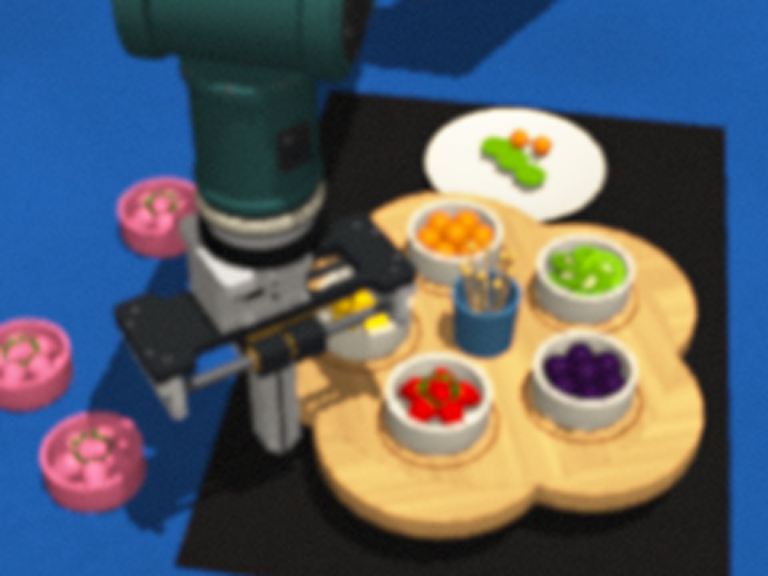

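Request:
send_rows([
  [-1,0,0.002,0,0],
  [-1,0,0.004,0,0],
  [-1,0,0.006,0,0],
  [-1,0,0.008,0,0],
  [-1,0,0.008,0,0],
])

```text
time: 4.98
tool_pos: [0.7327, -0.0371, 0.0432]
ee_rot: [-0.421, 1.57, 0.192]
wrist_force: [-0.0, 0.4, -0.1]
width: 0.0003
```

Request:
send_rows([
  [-1,0,0,-0.0016,0.01],
  [-1,0,0.0001,-0.0039,0.025],
  [-1,0,0.0002,-0.007,0.045],
  [-1,0,0.0004,-0.0108,0.07],
  [-1,0,0.0008,-0.0155,0.1],
])

```text
time: 5.4
tool_pos: [0.7196, -0.0461, 0.0427]
ee_rot: [-0.517, 1.57, -0.008]
wrist_force: [0.9, 0.1, 0.0]
width: 0.0005
```

```bash
python3 - <<'E'
from st import *
st()
s=robot.snapshot("scene");cv2.imwrite("pics/c3.png",cv2.resize(s["image"][160:340,200:440,::-1],None,fx=3.2,fy=3.2,interpolation=cv2.INTER_CUBIC))
E
```

```text
t 5.4 p [ 0.7196 -0.0461  0.0427] yaw_y 119.19 down [ 0.001 -0.    -1.   ] r 0.1556 a -60.81 q [-0.14  0.54  1.12  0.    1.48 -2.22] F [0.89 0.15 0.03]
```

View pics/c3.png

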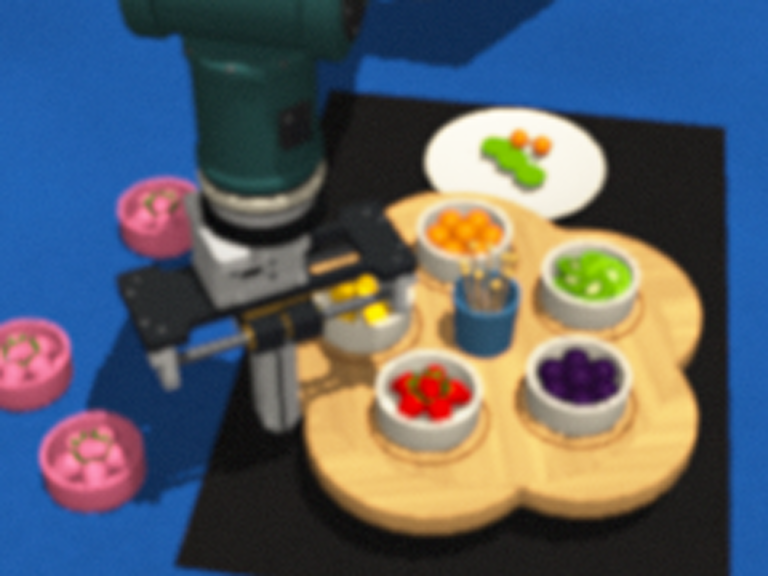

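The platter is turning with the finger, clockwise from above, and the dishes are riding along undisturbed. Continuing at a steady pace.

Request:
send_rows([
  [-1,0,0,-0.0016,0.01],
  [-1,0,0.0001,-0.0047,0.03],
  [-1,0,0.0003,-0.0093,0.06],
  [-1,0,0.0007,-0.0147,0.095],
  [-1,0,0.0013,-0.0201,0.13],
])

```text
time: 5.87
tool_pos: [0.7013, -0.0548, 0.0425]
ee_rot: [-0.398, 1.57, -0.018]
wrist_force: [0.3, 0.0, -0.5]
width: 0.0006
```

Request:
send_rows([
  [-1,0,0.0001,-0.0056,0.036],
  [-1,0,0.0004,-0.0112,0.072],
  [-1,0,0.0009,-0.0167,0.108],
  [-1,0,0.0016,-0.0222,0.144],
  [-1,0,0.0025,-0.0278,0.18],
])

```text
time: 6.28
tool_pos: [0.6745, -0.0629, 0.0426]
ee_rot: [-0.474, 1.57, -0.274]
wrist_force: [1.3, -0.1, 0.2]
width: 0.0006
```

Request:
send_rows([
  [-1,0,0.0001,-0.0056,0.036],
  [-1,0,0.0004,-0.0112,0.072],
  [-1,0,0.0009,-0.0167,0.108],
  [-1,0,0.0016,-0.0222,0.144],
  [-1,0,0.0025,-0.0278,0.18],
])

```text
time: 6.7
tool_pos: [0.6468, -0.0661, 0.0426]
ee_rot: [-0.49, 1.57, -0.471]
wrist_force: [0.9, -0.7, -0.5]
width: 0.0003
```

Request:
send_rows([
  [-1,0,0.0001,-0.0056,0.036],
  [-1,0,0.0004,-0.0112,0.072],
  [-1,0,0.0009,-0.0167,0.108],
  [-1,0,0.0016,-0.0222,0.144],
  [-1,0,0.0025,-0.0278,0.18],
])

```text
time: 7.12
tool_pos: [0.6188, -0.0642, 0.0426]
ee_rot: [-0.58, 1.57, -0.74]
wrist_force: [-0.1, 0.3, -0.5]
width: 0.0002
```

```bash
python3 - <<'E'
from st import *
st()
E
```

```text
t 7.1167 p [ 0.6188 -0.0642  0.0426] yaw_y 80.8 down [ 0.001 -0.    -1.   ] r 0.1559 a -99.17 q [-0.19  0.33  1.42 -0.    1.4  -1.6 ] F [-0.08  0.27 -0.55]
```

Request:
send_rows([
  [-1,0,0.0001,-0.0056,0.036],
  [-1,0,0.0004,-0.0112,0.072],
  [-1,0,0.0009,-0.0167,0.108],
  [-1,0,0.0016,-0.0222,0.144],
  [-1,0,0.0025,-0.0278,0.18],
])

```text
time: 7.53
tool_pos: [0.5917, -0.0574, 0.0426]
ee_rot: [-0.618, 1.57, -0.959]
wrist_force: [0.4, -1.1, -0.5]
width: 0.0006
```

Request:
send_rows([
  [-1,0,0.0001,-0.0056,0.036],
  [-1,0,0.0004,-0.0112,0.072],
  [-1,0,0.0009,-0.0167,0.108],
  [-1,0,0.0016,-0.0222,0.144],
  [-1,0,0.0025,-0.0278,0.18],
])

```text
time: 7.95
tool_pos: [0.5663, -0.0458, 0.0426]
ee_rot: [-0.544, 1.57, -1.065]
wrist_force: [0.2, -0.1, 0.6]
width: 0.0005
```

Request:
send_rows([
  [-1,0,0.0001,-0.0056,0.036],
  [-1,0,0.0004,-0.0112,0.072],
  [-1,0,0.0009,-0.0167,0.108],
  [-1,0,0.0016,-0.0222,0.144],
  [-1,0,0.0025,-0.0278,0.18],
])

```text
time: 8.37
tool_pos: [0.5433, -0.0299, 0.0426]
ee_rot: [-0.725, 1.57, -1.425]
wrist_force: [0.9, -1.2, 0.1]
width: 0.0006
```

Request:
send_rows([
  [-1,0,0.0001,-0.0056,0.036],
  [-1,0,0.0004,-0.0112,0.072],
  [-1,0,0.0009,-0.0167,0.108],
  [-1,0,0.0016,-0.0222,0.144],
  [-1,0,0.0025,-0.0278,0.18],
])

```text
time: 8.78
tool_pos: [0.5236, -0.0101, 0.0426]
ee_rot: [-0.698, 1.57, -1.578]
wrist_force: [-0.2, -1.0, -0.4]
width: 0.0001
```

```bash
python3 - <<'E'
from st import *
st()
for n in("scene",):
    s=robot.snapshot(n);cv2.imwrite("pics/c4.png",cv2.resize(s["image"][160:340,200:440,::-1],None,fx=3.2,fy=3.2,interpolation=cv2.INTER_CUBIC))
E
```

```text
t 8.7833 p [ 0.5236 -0.0101  0.0426] yaw_y 39.55 down [-0.    -0.001 -1.   ] r 0.1561 a -140.29 q [-0.13  0.12  1.67 -0.    1.36 -0.82] F [-0.17 -1.05 -0.37]
```

View pics/c4.png

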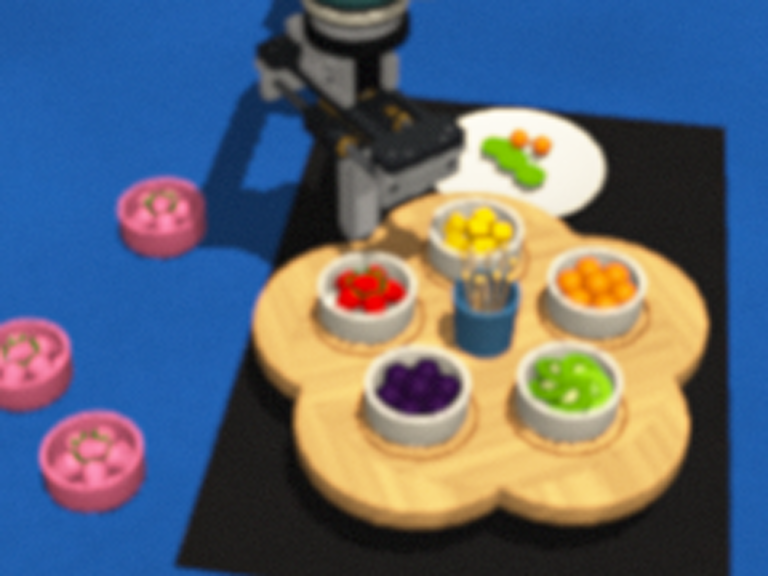

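Request:
send_rows([
  [-1,0,0.0001,-0.0039,0.025],
  [-1,0,0.0003,-0.0093,0.06],
  [-1,0,0.0008,-0.0148,0.096],
  [-1,0,0.0014,-0.0204,0.132],
  [-1,0,0.0022,-0.0259,0.168],
])

```text
time: 9.25
tool_pos: [0.5088, 0.0112, 0.0425]
ee_rot: [-0.778, 1.57, -1.826]
wrist_force: [-0.0, -0.1, -0.2]
width: 0.0005
```

Request:
send_rows([
  [-1,0,0.0001,-0.0056,0.036],
  [-1,0,0.0004,-0.0112,0.072],
  [-1,0,0.0009,-0.0167,0.108],
  [-1,0,0.0016,-0.0222,0.144],
  [-1,0,0.0025,-0.0278,0.18],
])

```text
time: 9.67
tool_pos: [0.497, 0.0366, 0.0425]
ee_rot: [-0.722, 1.57, -1.95]
wrist_force: [-0.3, -1.0, 0.6]
width: 0.0003
```

Request:
send_rows([
  [-1,0,0.0001,-0.0056,0.036],
  [-1,0,0.0004,-0.0112,0.072],
  [-1,0,0.0009,-0.0167,0.108],
  [-1,0,0.0016,-0.0222,0.144],
  [-1,0,0.0025,-0.0278,0.18],
])

```text
time: 10.08
tool_pos: [0.4899, 0.0636, 0.0424]
ee_rot: [-0.831, 1.57, -2.239]
wrist_force: [-0.6, -1.1, 0.9]
width: 0.0007
```

Request:
send_rows([
  [-1,0,0.0001,-0.0056,0.036],
  [-1,0,0.0004,-0.0112,0.072],
  [-1,0,0.0009,-0.0167,0.108],
  [-1,0,0.0016,-0.0222,0.144],
  [-1,0,0.0025,-0.0278,0.18],
])

```text
time: 10.5
tool_pos: [0.4877, 0.0915, 0.0424]
ee_rot: [-0.825, 1.57, -2.413]
wrist_force: [-0.5, -1.5, -0.4]
width: 0.0006
```

Request:
send_rows([
  [-1,0,0.0001,-0.0056,0.036],
  [-1,0,0.0004,-0.0112,0.072],
  [-1,0,0.0009,-0.0167,0.108],
  [-1,0,0.0016,-0.0222,0.144],
  [-1,0,0.0025,-0.0278,0.18],
])

```text
time: 10.92
tool_pos: [0.4906, 0.1193, 0.0424]
ee_rot: [-0.844, 1.569, -2.611]
wrist_force: [-0.2, -0.6, 0.2]
width: 0.0008
```

Request:
send_rows([
  [-1,0,0.0001,-0.0056,0.036],
  [-1,0,0.0004,-0.0112,0.072],
  [-1,0,0.0008,-0.0158,0.102],
  [-1,0,0.0012,-0.0189,0.122],
  [-1,0,0.0013,-0.0201,0.13],
])

```text
time: 11.33
tool_pos: [0.4959, 0.1391, 0.0424]
ee_rot: [-1.099, 1.57, -2.995]
wrist_force: [-0.7, -0.5, 0.2]
width: 0.0003
```

```bash
python3 - <<'E'
from st import *
st()
s=robot.snapshot("scene");cv2.imwrite("pics/c5.png",cv2.resize(s["image"][160:340,200:440,::-1],None,fx=3.2,fy=3.2,interpolation=cv2.INTER_CUBIC))
s=robot.snapshot("top");cv2.imwrite("pics/c6.png",cv2.resize(s["image"][120:360,200:370,::-1],None,fx=2.5,fy=2.5,interpolation=cv2.INTER_CUBIC))
E
```

```text
t 11.3333 p [0.4959 0.1391 0.0424] yaw_y -18.63 down [-0.001 -0.    -1.   ] r 0.1559 a 161.53 q [0.16 0.1  1.69 0.   1.35 0.49] F [-0.68 -0.53  0.2 ]
```

View pics/c5.png

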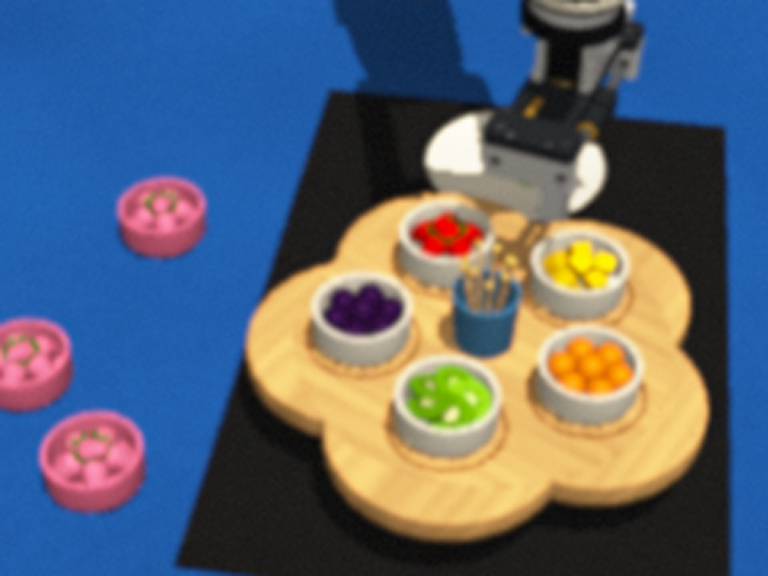

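View pics/c6.png

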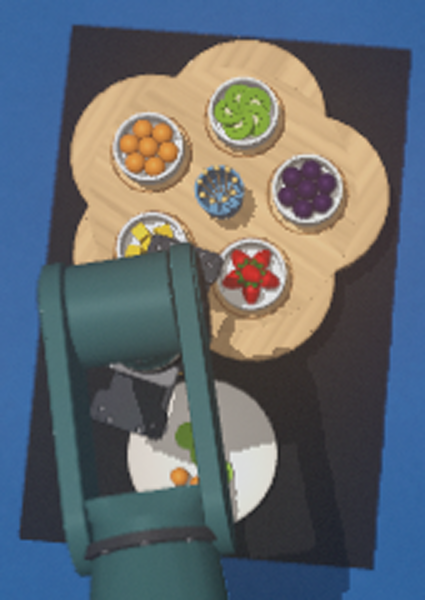

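```bash
cat > ang.py <<'E'
from st import *
def edge_fit(s,C=None,a0=None):
    """project sub-pixel outline via radial gradient search round predicted rim, robust"""
    im=cv2.GaussianBlur(s["image"],(0,0),.7).astype(float);f=im[...,0]-0.6*im[...,2]
    def samp(P): 
        q=np.array([w2px(s,[*p,.058]) for p in P],np.float32)
        return cv2.remap(f.astype(np.float32),q[:,0][None],q[:,1][None],cv2.INTER_LINEAR)[0]
    p=np.array([*C,a0]);rr=np.arange(-.012,.0121,.0005)
    for it in range(8):
        pts=[]
        for t in np.radians(np.arange(0,360,1.5)):
            r=flower_r(t-p[2])+rr
            v=samp(np.c_[p[0]+r*np.cos(t),p[1]+r*np.sin(t)])
            g=np.diff(v);i=g.argmin()
            if g[i]<-3 and v[:10].mean()>50 : 
                pts.append([p[0]+(r[i]+.00025)*np.cos(t),p[1]+(r[i]+.00025)*np.sin(t)])
        P=np.array(pts)
        def res(x):
            d=P-x[:2];return np.hypot(*d.T)-flower_r(np.arctan2(d[:,1],d[:,0])-x[2])-x[3]
        r=least_squares(res,[*p,0],loss="cauchy",f_scale=.0008);p=r.x[:3]
    return r.x,np.median(abs(r.fun)),len(P)
E
python3 - <<'E'
from ang import *
st()
import cv2
s=robot.snapshot("top")
s0=dict(s);s0["image"]=cv2.imread("pics/top0.png")[:,:,::-1].copy()
for S,a in((s0,-18.9),(s,-162)):
  for da in(-5,0,5):
    x,e,n=edge_fit(S,[.644,.09],np.radians(a+da));print(x[:2].round(4),np.degrees(x[2]).round(2),x[3].round(4),e,n)
w=lambda cx,cy,z:px2w(s,200+cx/2.5,120+cy/2.5,z)[:2]
for n,p in dict(kiwi=(243,112),grapes=(307,192),straw=(252,274),melon=(151,149)).items():
  p=w(*p,.088);Cc=np.array([.6395,.0878]);print(n,np.linalg.norm(p-Cc).round(4),np.degrees(np.arctan2(*(p-Cc)[::-1])).round(2))
E
```

```text
t 11.4333 p [0.4959 0.139  0.0424] yaw_y -18.59 down [-0.001  0.    -1.   ] r 0.1558 a 161.54 q [0.16 0.1  1.69 0.   1.35 0.49] F [-0.73  0.39 -0.35]
[0.6442 0.0905] -18.96 -0.0007 0.0005036241505838335 240
[0.6443 0.0904] -18.96 -0.0008 0.000491820060409584 240
[0.6442 0.0905] -18.95 -0.0007 0.0004879183731724123 240
[0.6443 0.0905] -158.91 -0.0008 0.0004960144909345737 200
[0.6443 0.0906] -159.01 -0.0007 0.00047428539703158574 200
[0.6444 0.0906] -159.02 -0.0007 0.00045289583219010213 200
kiwi 0.0869 -13.37
grapes 0.0833 -86.75
straw 0.0817 -158.23
melon 0.0843 55.82
```

```bash
python3 - <<'E'
from ang import *
s=robot.snapshot("top");im=cv2.imread("pics/top0.png")[:,:,::-1]
f=cv2.GaussianBlur(im,(0,0),.7)[...,2].astype(np.float32) # blue channel
cor=np.array([[ 0.8402,0.2529],[0.8125,-0.1038],[0.2765,-0.0628],[0.3033,0.2943]])
L=[]
for i in range(4):
    a,b=cor[i],cor[(i+1)%4];d=(b-a)/np.linalg.norm(b-a);n=np.array([d[1],-d[0]])
    if np.dot(n,a-cor.mean(0))<0:n=-n
    P=[]
    for t in np.linspace(.04,.96,120):
        rr=np.arange(-.012,.012,.0005);q=np.array([w2px(s,[*(a+t*(b-a)+r*n),.004]) for r in rr],np.float32)
        v=cv2.remap(f,q[:,0][None],q[:,1][None],cv2.INTER_LINEAR)[0];g=np.diff(v);k=g.argmax()
        if g[k]>4:P.append(a+t*(b-a)+(rr[k]+.00025)*n)
    vx,vy,x0,y0=cv2.fitLine(np.array(P,np.float32),cv2.DIST_HUBER,0,1e-4,1e-4).ravel()
    ang=np.degrees(np.arctan2(vy,vx));L.append(((x0,y0),(vx,vy)));print(i,len(P),ang)
def X(l,m):
    A=np.array([l[1],[-m[1][0],-m[1][1]]]).T;t=np.linalg.solve(A,np.subtract(m[0],l[0]));return np.add(l[0],t[0]*np.array(l[1]))
c=[X(L[i-1],L[i]) for i in range(4)];print(np.round(c,4))
ax=c[0]+c[1]-c[2]-c[3];ax/=np.linalg.norm(ax);m=sum(c)/4
print("yaw",np.degrees(np.arctan2(ax[1],ax[0])),"origin",m+.085*ax, "plate exp",m-.172*ax)
E
```

```text
0 120 85.61831
1 120 -4.348338
2 120 85.73694
3 120 -4.4277854
[[ 0.8414  0.255 ]
 [ 0.8139 -0.1034]
 [ 0.2774 -0.0626]
 [ 0.3042  0.2966]]
yaw -4.38809 origin [0.6439688  0.08988217] plate exp [0.38772216 0.1095457 ]
```

Request:
send_rows([
  [-1,0,0,-0.0016,0.01],
  [-1,0,0.0001,-0.0047,0.03],
  [-1,0,0.0003,-0.0093,0.06],
  [-1,0,0.0007,-0.0147,0.095],
  [-1,0,0.0013,-0.0201,0.13],
])

```text
time: 11.95
tool_pos: [0.5035, 0.1576, 0.0423]
ee_rot: [-1.044, 1.57, -3.072]
wrist_force: [-1.7, 0.1, 0.6]
width: 0.001
```

Request:
send_rows([
  [-1,0,0.0001,-0.0054,0.035],
  [-1,0,0.0004,-0.0108,0.07],
  [-1,0,0.0009,-0.0163,0.105],
  [-1,0,0.0014,-0.0209,0.135],
  [-1,0,0.002,-0.0248,0.16],
])

```text
time: 12.37
tool_pos: [0.5162, 0.1794, 0.0423]
ee_rot: [-1.286, 1.57, 2.81]
wrist_force: [-2.8, 0.7, 0.8]
width: 0.0008
```

Request:
send_rows([
  [-1,0,0.0001,-0.0034,0.022],
  [-1,0,0.0003,-0.0093,0.06],
  [-1,0,0.0006,-0.0136,0.088],
  [-1,0,0.0009,-0.0163,0.105],
  [-1,0,0.0009,-0.017,0.11],
])

```text
time: 12.78
tool_pos: [0.527, 0.1929, 0.0423]
ee_rot: [-1.573, 1.57, 2.414]
wrist_force: [-2.1, 0.8, 1.4]
width: 0.0003
```

```bash
python3 - <<'E'
from ang import *
st()
s=robot.snapshot("top");cv2.imwrite("pics/c7.png",cv2.resize(s["image"][120:360,200:370,::-1],None,fx=2.5,fy=2.5,interpolation=cv2.INTER_CUBIC))
for a in(-186,-182,-178):
    x,e,n=edge_fit(s,[.6443,.0905],np.radians(a));print(x[:2].round(4),np.degrees(x[2]).round(2),x[3].round(4),e,n)
E
```

```text
t 12.7833 p [0.527  0.1929 0.0423] yaw_y -41.55 down [-0.001  0.001 -1.   ] r 0.1558 a 138.51 q [0.25 0.2  1.57 0.   1.37 0.97] F [-2.07  0.83  1.41]
[0.6441 0.0905] -181.74 -0.0007 0.0006044450419673562 207
[0.644  0.0905] -181.71 -0.0007 0.0006082062167171727 207
[0.6442 0.0906] -181.76 -0.0007 0.0006312850588699881 207
```

View pics/c7.png

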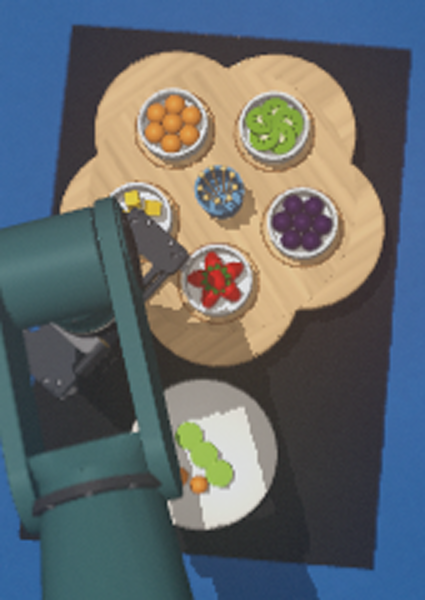

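Request:
send_rows([
  [-1,0,0,-0.0016,0.01],
  [-1,0,0.0001,-0.0037,0.024],
  [-1,0,0.0001,-0.0056,0.036],
  [-1,0,0.0002,-0.0067,0.043],
  [-1,0,0.0002,-0.0071,0.046],
])

```text
time: 13.25
tool_pos: [0.5318, 0.198, 0.0424]
ee_rot: [-1.624, 1.57, 2.317]
wrist_force: [-4.2, 2.8, 1.3]
width: 0.0006
```

```bash
python3 - <<'E'
from ang import *
st()
s=robot.snapshot("top")
for a in(-186,-182):
    x,e,n=edge_fit(s,[.6443,.0905],np.radians(a));print(x[:2].round(4),np.degrees(x[2]).round(2),x[3].round(4),e,n)
E
```

```text
t 13.25 p [0.5318 0.198  0.0424] yaw_y -44.19 down [-0.001  0.001 -1.   ] r 0.1557 a 135.93 q [0.26 0.21 1.56 0.   1.37 1.03] F [-4.17  2.77  1.3 ]
[0.6442 0.0904] -184.16 -0.0008 0.0005535727327281128 207
[0.6442 0.0904] -184.1 -0.0008 0.0005180599434967777 207
```

Request:
send_rows([
  [-1,0,-0.002,0.001,0],
  [-1,0,-0.006,0.002,0],
  [-1,0,-0.014,0.002,0],
  [-1,0,-0.024,0.002,0],
  [-1,0,-0.034,0.002,0],
])

```text
time: 13.72
tool_pos: [0.5059, 0.2202, 0.0427]
ee_rot: [2.326, 1.57, -0.016]
wrist_force: [0.3, 0.1, 0.4]
width: 0.0004
```

Request:
send_rows([
  [-1,0,-0.01,0,0],
  [-1,-0.01,-0.015,0,0],
  [-1,-0.03,-0.02,0,0],
  [-1,-0.06,-0.02,0,0],
  [-1,-0.09,-0.02,0,0],
])

```text
time: 14.13
tool_pos: [0.4906, 0.2341, 0.1333]
ee_rot: [-0.353, 1.569, -2.694]
wrist_force: [1.0, 0.3, -0.2]
width: 0.0007
```

Request:
send_rows([
  [-1,-0.025,0,0,0],
  [-1,-0.05,0,0,0],
  [-1,-0.07,-0.03,0,0],
  [-1,-0.08,-0.06,0,0],
  [-1,-0.08,-0.09,0,0],
])

```text
time: 14.55
tool_pos: [0.428, 0.2979, 0.2174]
ee_rot: [2.835, 1.563, 0.492]
wrist_force: [-0.0, -0.2, 0.3]
width: 0.0
```

```bash
python3 - <<'E'
from ang import *
o,R=st()
s=robot.snapshot("top");cv2.imwrite("pics/top8.png",s["image"][:,:,::-1])
for a in(-188,-186,-182):
    x,e,n=edge_fit(s,[.6443,.0905],np.radians(a));print(x[:2].round(4),np.degrees(x[2]).round(2),x[3].round(4),e,n)
E
```

```text
t 14.55 p [0.428  0.2979 0.2174] yaw_y -44.24 down [ 0.007  0.004 -1.   ] r 0.2998 a 136.01 q [ 0.5   0.02  1.42 -0.    1.7   1.27] F [-0.04 -0.2   0.3 ]
[0.6443 0.0904] -184.24 -0.0008 0.00047596926194486133 240
[0.6443 0.0905] -184.2 -0.0008 0.000495293019380537 240
[0.6442 0.0904] -184.17 -0.0007 0.0005366040190820738 240
```

View pics/top8.png

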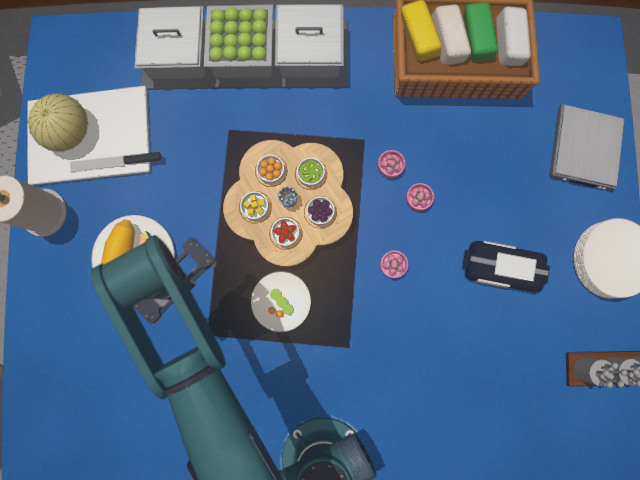

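Strawberries at (286,232) are directly in front of the plate at (281,302), which hasn't moved. The hand is clear. One last stillness and displacement check.

Request:
send_rows([
  [-1,0,0,0,0],
  [-1,0,0,0,0],
  [-1,0,0,0,0],
  [-1,0,0,0,0],
  [-1,0,0,0,0],
])

```text
time: 15.02
tool_pos: [0.4279, 0.2957, 0.212]
ee_rot: [-0.083, 1.57, -2.426]
wrist_force: [0.2, 0.5, -0.4]
width: 0.0005
```

```bash
python3 - <<'E'
from ang import *
o,R=st()
s=robot.snapshot("top");im=s["image"][:,:,::-1];cv2.imwrite("pics/c9.png",cv2.resize(im[120:360,200:370],None,fx=2.5,fy=2.5,interpolation=cv2.INTER_CUBIC))
x,e,n=edge_fit(s,[.6443,.0905],np.radians(-185));print(np.degrees(x[2]).round(2))
a=cv2.imread("pics/top0.png")
for nm,(u0,u1,v0,v1) in dict(plate=(245,320,265,340),wipes=(455,560,230,300),fruit=(85,120,210,310)).items():
    g=lambda i:cv2.GaussianBlur(cv2.cvtColor(i[v0:v1,u0:u1],cv2.COLOR_BGR2GRAY),(0,0),1).astype(np.float32)
    print(nm,cv2.phaseCorrelate(g(a),g(np.ascontiguousarray(im))))
print("moved since 0.4s",np.abs(im.astype(int)-cv2.imread("pics/top8.png"))[130:270,220:360].mean())
E
```

```text
t 15.0167 p [0.4279 0.2957 0.212 ] yaw_y -44.26 down [-0.001 -0.001 -1.   ] r 0.2983 a 136.34 q [ 0.5   0.02  1.43 -0.    1.69  1.27] F [ 0.21  0.51 -0.44]
-184.19
plate ((0.3522113235782669, 0.5961298561545618), 0.8295741933186849)
wipes ((0.02391093907034758, -0.008577253208699176), 1.0075814849064675)
fruit ((-0.17491253035754895, 0.16162762107332895), 0.4352293332417806)
moved since 0.4s 0.8232993197278912
```

View pics/c9.png

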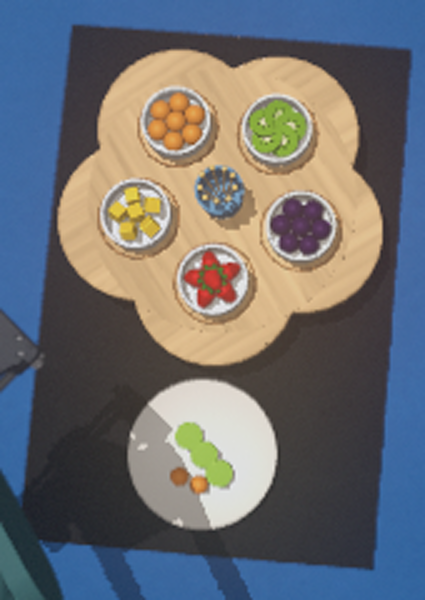

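```bash
python3 -c "
from bench import robot
print(robot.close_job())"
```

```text
the job is handed in; nothing more can be done
None
```

The strawberries are now at the front, facing the dessert plate, and I handed the job in at about 15 s. I put the shut fingertips in a rim hollow and pushed the carousel about 165° clockwise, at no more than about 0.45 rad/s. I slowed to a stop, backed the hand out and lifted it clear.

**Last checks:**
- **Aim:** the strawberry petal measured −184.2°, against −184.4° for the mat's front line, so it is about 0.2° off. That is within what the camera can resolve.
- **At rest:** the angle stayed within the camera's measuring error after the hand left. In the last picture all five dishes sit mid-petal, with the cup of picks in the centre.
- **Forces:** the wrist force readings at the end of each move stayed around 5 N or less, and about zero once the hand was away.
- **Plates and wipes:** the wipes had not shifted. The image comparison showed about 0.7 px of apparent shift for the dessert plate and 0.2 px for the fruit plate. For the dessert plate I put this down to the arm's shadow, because its outline is unchanged in the enlarged picture. The fruit plate was partly hidden by the arm, so its check is less certain, but the hand stayed well above it.

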